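# Set the folding display stand upright in the museum store

## Robot

A 7-joint arm with a two-finger parallel gripper is mounted at the origin on the work surface. World frame = base frame: x ahead of the robot, y to its left, z up, the work surface at z = 0. Lengths are in m, angles in degrees, forces in N, time in s.
With the tool pointing down it reaches from about 0.4 to 0.85 m from the base axis. Payload 10.4 kg.
Tool frame: the origin (TCP) lies between the finger pads, 19 mm behind the fingertips; this is the grasp point; z points along the fingers, y is the line along which they close (so a half turn about z gives the same grasp; the last joint's range is limited). The gripper opens to 85 mm and grips with 20 to 120 N. Pads are 22 mm wide; open, the fingers measure 114 mm over their backs; the gripper's body (76 mm by 85 mm) begins 54 mm behind the grasp point. The pads swing forward as they close: fully open they stand 13 mm farther back than shut.
Start: joints at [65.512, 19.034, -3.707, 83.658, 1.238, 77.344, -5.071], TCP at [0.246, -0.574, 0.25] pointing down, gripper open.
Joint ranges: [-148.97, 148.97], [-28.65, 121.19], [-84.17, 76.75], [9.2, 138.47], [-72.65, 252.65], [3.7, 117.97], [-149.18, 149.18]. Speed limits (degrees/s): [127.2, 127.2, 159.86, 159.86, 180, 180, 180].

## Interface

Orientations are given as [roll, pitch, yaw] about the fixed x, y, z axes, in that order (R = Rz(yaw) Ry(pitch) Rx(roll)).
In Python, from station import get_obs, grab_frame, finish_job gives the robot as it stands. The module is installed in compiled form; this text tells all that it offers.
- The arm moves only by the tool step_arm, never from a script. Its argument "deltas" is a list of rows, each a list of 3 entries, a list of its own where there are three numbers: the shift along the tool's x, y, z in m, then the turn about the tool's z in rad, then the finger opening in m, from 0 to 0.0854. A call has 1 to 5 rows; each row shifts and turns the commanded pose from where the row before left it, along the tool's axes as they then stand; what a row does not reach is not made up. A row lasts 1/10 s, in which the tool goes at most 50 mm and 8.59 degrees, less where a joint would pass 70% of its speed; a pose out of reach is approached as far as the arm can. A call is refused whole if a number of a shift passes 0.05 or a number of a turn 0.15, either way. A call with a gripper value outside its range is refused whole. The fingers move at their own pace and stop on an object; "newtons" is the grip in N (left out, the last holds). Time passes only in rows, so rows that do not move let the fingers close. It gives the time, the measured TCP pose, the force, the opening and the grip force at its end, in the units of the state.
- get_obs(): the state, without advancing time (a new reading comes with each control period).
- grab_frame(name): name is "scene" or "top" or "wrist"; returns a dict with "color" (384x512x3 uint8, red, green, blue), "K" (3x3 intrinsics, pixels), "world_from_camera" (4x4, takes a point from camera to world coordinates); the wrist camera has in their place "mount" (4x4, takes a point from camera to tool coordinates, whose origin is the TCP and whose axes are the flange's). Camera axes: x right, y down, z forward; pixel columns grow to the right and rows downward; lengths in m; the calibration is good to about 2 mm. A picture is of the moment at which its call begins: read the wrist's pose just before it. There is no depth.
- finish_job(): hands the job in; it is judged then, once.
The state is a dict: "t": time; "qpos": joint angles; "joint_velocities": joint speeds; "joint_efforts": joint torques, N m; "tcp_pos": TCP position; "eef_rot": TCP orientation; "contact_force": force on the tool from outside, world axes, zero at the start; "wrist_torque": the same for the moment, N m; "gripper_width": finger opening in m; "grip_force": force on a finger pad.
Only numpy, scipy, OpenCV 4.12 (cv2) and the standard library are available. Lean on these libraries where they do the work, as an engineer would, in place of code of your own. Each camera call takes 0.05 s, during which the arm holds its last target. There are 200 camera calls.

## Task

The small folding display stand lies on its front on the table. While it lies flat, flip its U-shaped prop leg over centre until it is fully open; then take the stand by its top bar, tip it up onto its rounded feet and hold it truly upright, feet on the table, not leaning on the prop, so that a colleague can offer up the drum. Finish while still gripping the bar and holding the stand steady (it tips over if let go), and leave the drum, rattle and brush where they are.

Things in the scene. Friction and masses are not known exactly. Their poses are not given: they have to be found in the camera images.
- stand: Loose folding display stand, an open ladder-like frame 160 mm wide, 267 long, 24 deep, about 0.7 kg: two wooden stiles 18 mm wide joined by steel rods and a low wooden rail. Origin: midway between the feet, on the axis of the round stile ends. y axis: along the stiles, feet to top bar; z: out of its back; x: across. Starts on its front: z up, y level, roughly to world +y. Upright: y axis vertical.
- feet (a point): Same point as the stand's origin. The stile ends are rounded (radius 12 mm), so it is 12 mm above the table both lying flat and standing. On these round feet the stand cannot stand upright alone. As it is raised the feet slip, or roll up to 19 mm towards its back, away from where the top bar lay.
- top_bar (a point): Middle of the top bar, a fixed steel rod 14 mm thick across the stand (its x axis), 124 mm clear between the stiles. 240 mm from the stand's origin along its y axis, at mid-depth: 12 mm above the table when flat, 252 when upright. 50 mm free on the side of the feet, nothing beyond it. Gripped across, it turns in the fingers with some friction, creeping about 5 mm to the tips.
- prop_bar (a point): Middle of the prop's foot bar, across the free end of the U-shaped prop: a dark sleeve 16 mm thick, 74 long, that spins freely on its rod, so the prop can swing while the fingers hold it. 98 mm from the prop's axle. The prop's side strips (8 x 10 mm) leave 76 mm clear. Folded, it lies in the open frame 183 mm from the stand's origin, 12 mm above the table, nothing under it.
- axle (a point): Middle of the prop's axle, which runs across the stand (its x axis) 85 mm from the stand's origin along its y axis, at mid-depth, 12 mm above the table when flat.
- prop (a joint): Angle of the prop (0.09 kg) about its axle. 0: folded flat, pointing to the top bar (start); 1.57: straight out of the back; 2.44: stop, fully open, pointing back and towards the feet. No spring, light damping: with the stand flat it falls to 0 from below 1.57, to the stop from above. Open, its bar is 14 mm above the table when the stand is upright and touches at 0.22 rad of backward lean.
- drum: Bystander: hoop drum, 300 mm across, 55 mm high, lying flat to the robot's left. Origin: centre of its underside.
- rattle: Bystander: gourd rattle lying on its side on a small base, about 230 mm long, 85 mm thick, to the robot's right. Origin: centre of the gourd, 42 mm up.
- brush: Bystander: small brush lying to the left of the stand, handle towards its -x. Origin at the table.

How it is judged (in metres and radians):
On the way:
1. the prop is flipped over centre and fully open while the stand lies flat (value of joint prop above 2.25 rad and angle between stand's own z axis and vertical below 0.3 rad), for 0.2 s.
At the end, for the whole second after the job is handed in: The prop is fully open (2.25 rad or more), the stand is upright within 0.12 rad (7 degrees), feet on the table (origin under 18 mm high), at rest (under 30 mm/s), and the fingers still grip it at its top bar (3 N or more, TCP within 70 mm of the bar's middle) (value of joint prop above 2.25 rad and angle between stand's own y axis and vertical below 0.12 rad and height (world z) of stand below 0.018 m and contact force between the fingers and stand above 3 N and distance between the grasp point and top_bar below 0.07 m and linear speed of stand below 0.03 m/s); the arm keeps its last pose, push and grip.
It fails at once if the drum is pushed more than 30 mm (distance of drum from where it was at the start of the episode above 0.03 m).
It fails at once if the rattle is pushed more than 30 mm (distance of rattle from where it was at the start of the episode above 0.03 m).
It fails at once if the brush is pushed more than 30 mm (distance of brush from where it was at the start of the episode above 0.03 m).
It also fails if it takes over 64 s, if anything falls off the work surface, if the arm or the gripper's body presses on something with over 40 N, if the wrist force passes 120 N, or if a joint passes its speed limit or range.

## Working session

There is one attempt and no reset: what is moved stays moved. The work goes in short steps, Python scripts to look and compute and a tool call to move; the robot and the scene stay as the last step left them, time stands still between calls to the robot, and variables do not carry over. Pictures are saved under pics/ and viewed, at most 10 in all, crops included, and the job is handed in when it is done.

Besides the shell and the picture viewer there is one more tool, called after "Emit:" by a JSON object that holds its "op" and its "data". step_arm: Moves the arm, as the interface text tells. Its arguments: {"type":"object","properties":{"deltas":{"type":"array"},"newtons":{"type":"number"}},"required":["deltas"]}

```bash
mkdir -p pics; python3 - <<'E'
from station import *
import cv2,numpy as np
s=get_obs();print({k:np.round(v,3).tolist() for k,v in s.items()})
f=grab_frame("top");cv2.imwrite("pics/top0.png",f["color"][:,:,::-1]);print(f["K"],np.round(f["world_from_camera"],4))
np.savez("top0.npz",**f)
f=grab_frame("scene");cv2.imwrite("pics/scene0.png",f["color"][:,:,::-1]);print(f["K"],np.round(f["world_from_camera"],4))
np.savez("scene0.npz",**f)
f=grab_frame("wrist");print(f["K"],np.round(f["mount"],4))
E
```

```text
{'t': 0.0, 'qpos': [65.512, 19.074, -3.706, 83.707, 1.239, 77.342, -5.07], 'joint_velocities': [0.073, 0.009, -0.023, 0.087, -0.014, 0.028, -0.005], 'joint_efforts': [0.001, -62.545, 0.049, -39.159, 0.016, 0.01, -0.0], 'tcp_pos': [0.246, -0.574, 0.249], 'eef_rot': [-179.916, 0.005, 23.195], 'contact_force': [0.186, 0.167, -0.222], 'wrist_torque': [0.069, -0.038, 0.027], 'grip_force': 0.0, 'gripper_width': 0.085}
[[426.02840542   0.         254.95346391]
 [  0.         426.02840542 182.88442464]
 [  0.           0.           1.        ]] [[ 5.1000e-03 -9.9820e-01  6.0600e-02  3.8360e-01]
 [-1.0000e+00 -5.3000e-03 -4.0000e-03 -1.0000e-03]
 [ 4.3000e-03 -6.0600e-02 -9.9820e-01  1.4653e+00]
 [ 0.0000e+00  0.0000e+00  0.0000e+00  1.0000e+00]]
[[496.56375704   0.         247.91263813]
 [  0.         496.56375704 191.2091772 ]
 [  0.           0.           1.        ]] [[-0.2098  0.6479 -0.7323  1.766 ]
 [ 0.9776  0.1499 -0.1475  0.248 ]
 [ 0.0142 -0.7468 -0.6649  1.2562]
 [ 0.      0.      0.      1.    ]]
[[277.92163753   0.         254.04487402]
 [  0.         277.92163753 189.90329224]
 [  0.           0.           1.        ]] [[ 0.000e+00 -9.583e-01 -2.856e-01  7.370e-02]
 [ 1.000e+00 -0.000e+00  2.000e-04  5.000e-04]
 [-2.000e-04 -2.856e-01  9.583e-01 -1.241e-01]
 [ 0.000e+00  0.000e+00  0.000e+00  1.000e+00]]
```

View pics/top0.png

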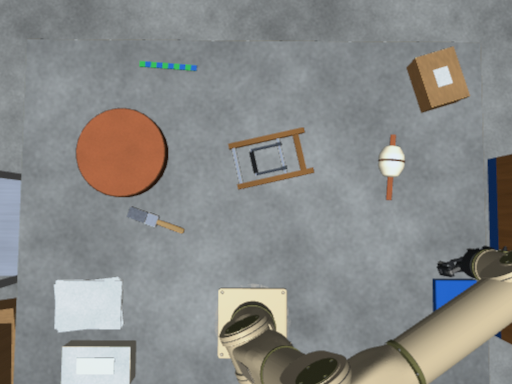

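View pics/scene0.png

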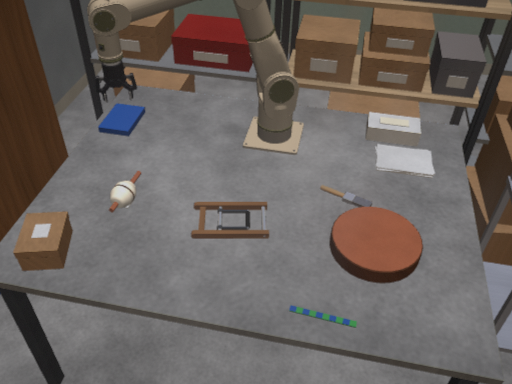

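The top view shows the stand with its stiles from (229,145)–(304,130) and (238,187)–(313,171). The top bar is at the left (u≈236), the feet and rail at the right, and the dark prop bar at (252,162). The drum is at (122,152), the brush at (155,220) and the rattle at (391,160).

```bash
cat > h.py <<'E'
import numpy as np,cv2
def ray(f,uv,z):
    K=f["K"];T=f["world_from_camera"]
    d=T[:3,:3]@np.linalg.solve(K,np.array([uv[0],uv[1],1.]));o=T[:3,3]
    return o+d*(z-o[2])/d[2]
E
python3 - <<'E'
from h import *
f=np.load("top0.npz");c=f["color"];hsv=cv2.cvtColor(c,cv2.COLOR_RGB2HSV)
m=((hsv[...,1]>80)&((hsv[...,0]<20))).astype(np.uint8)
r=np.zeros_like(m);r[115:200,215:330]=1;m*=r
pts=np.argwhere(m)[:,::-1].astype(np.float32)
W=np.array([ray(f,p,0.024) for p in pts])[:,:2].astype(np.float32)
rect=cv2.minAreaRect(W);b=cv2.boxPoints(rect);print(len(pts),rect,b)
# dark & steel
crop=c[115:200,215:330];cv2.imwrite("pics/crop0.png",cv2.resize(crop[:,:,::-1],None,fx=6,fy=6,interpolation=cv2.INTER_CUBIC))
g=hsv[...,2].copy();d=((g<60)&(r>0)).astype(np.uint8)
n,l,st,ce=cv2.connectedComponentsWithStats(d)
for i in range(1,n):
    if st[i,4]>8: print(st[i],ce[i],ray(f,ce[i],0.012))
E
```

```text
1010 ((0.5568268895149231, -0.06005428731441498), (0.1590695083141327, 0.26256057620048523), 12.959009170532227) [[ 0.44987774  0.05004641]
 [ 0.50875795 -0.20582694]
 [ 0.66377604 -0.17015499]
 [ 0.60489583  0.08571836]]
[250 151   8  22  70] [253.27142857 161.65714286] [ 0.54471491 -0.00068129  0.012     ]
```

View pics/crop0.png

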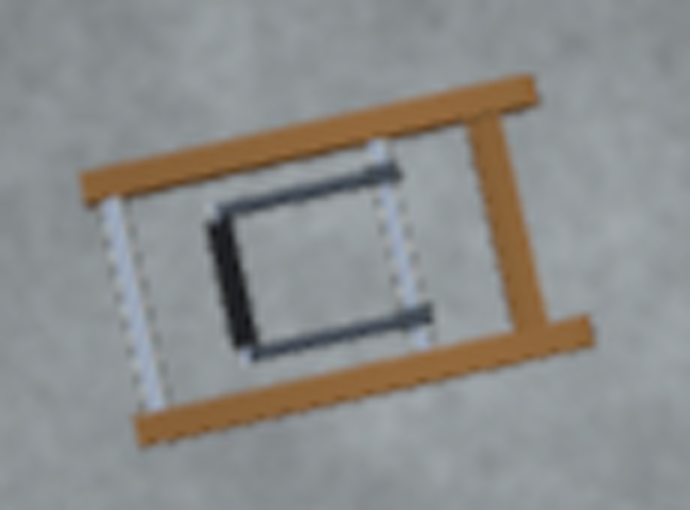

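The stand's y axis is (-0.224, 0.974), i.e. yaw 12.96°. Points: origin (0.584,-0.179), top bar (0.530,0.055), prop bar (0.543..0.545,0.000), axle (0.565,-0.096). The measured size of 263×159 agrees with the given size. With the tool at yaw 12.96°, tool +y points towards the feet.

Emit:
{"op": "step_arm", "data": {"deltas": [[[0, 0, 0], 0.09, 0.045], [[0, 0, 0], 0.089, 0.045], [[0.028, -0.033, 0], 0, 0.045], [[0.028, -0.033, 0], 0, 0.045], [[0.028, -0.033, 0], 0, 0.045]], "newtons": 40}}

```text
t: 0.65
tcp_pos: [0.3063, -0.4577, 0.2496]
eef_rot: [-180.0, 0.0, 12.9]
contact_force: [0.4, -1.0, 0.8]
gripper_width: 0.045
grip_force: 0.0
```

Emit:
{"op": "step_arm", "data": {"deltas": [[[0.028, -0.033, 0], 0, 0.045], [[0.028, -0.033, 0], 0, 0.045], [[0.028, -0.033, 0], 0, 0.045], [[0.028, -0.033, 0], 0, 0.045], [[0.028, -0.033, 0], 0, 0.045]]}}

```text
t: 1.15
tcp_pos: [0.4058, -0.2653, 0.25]
eef_rot: [180.0, 0.0, 12.9]
contact_force: [1.2, -0.2, -0.2]
gripper_width: 0.0449
grip_force: 0.0
```

Emit:
{"op": "step_arm", "data": {"deltas": [[[0.028, -0.033, 0], 0, 0.045], [[0.028, -0.033, 0], 0, 0.045], [[0.028, -0.033, 0], 0, 0.045], [[0.028, -0.033, 0], 0, 0.045], [[0.028, -0.033, 0], 0, 0.045]]}}

```text
t: 1.65
tcp_pos: [0.5053, -0.0733, 0.25]
eef_rot: [180.0, -0.0, 12.9]
contact_force: [0.3, 0.2, -0.3]
gripper_width: 0.0451
grip_force: 0.0
```

Emit:
{"op": "step_arm", "data": {"deltas": [[[0.028, -0.033, 0], 0, 0.045], [[0, 0, 0.02], 0, 0.045], [[0, 0, 0.02], 0, 0.045], [[0, 0, 0], 0, 0.045]]}}

```text
t: 2.05
tcp_pos: [0.5233, -0.0363, 0.2074]
eef_rot: [-179.9, 0.2, 13.0]
contact_force: [-0.6, -0.5, -0.8]
gripper_width: 0.045
grip_force: 0.0
```

Emit:
{"op": "step_arm", "data": {"deltas": [[[0.028, -0.0305, 0], 0, 0.045], [[0, 0, 0.02], 0, 0.045], [[0, 0, 0], 0, 0.045], [[0, 0, 0], 0, 0.045]]}}

```text
t: 2.45
tcp_pos: [0.5451, -0.0014, 0.1906]
eef_rot: [180.0, 0.0, 12.9]
contact_force: [0.5, -0.2, -0.1]
gripper_width: 0.0447
grip_force: 0.0
```

```bash
cat >> h.py <<'E'
from scipy.spatial.transform import Rotation as Ro
def wrist(name=None):
    from station import get_obs,grab_frame
    s=get_obs();f=grab_frame("wrist")
    T=np.eye(4);T[:3,:3]=Ro.from_euler("xyz",s["eef_rot"],degrees=True).as_matrix();T[:3,3]=s["tcp_pos"]
    f=dict(f);f["world_from_camera"]=T@f["mount"]
    if name: cv2.imwrite("pics/%s.png"%name,f["color"][:,:,::-1])
    return s,f
E
python3 - <<'E'
from h import *
s,f=wrist("w1");np.savez("w1.npz",**f);print(s["tcp_pos"],s["eef_rot"])
g=f["color"].max(2);T=f["world_from_camera"]
n,l,st,ce=cv2.connectedComponentsWithStats((g<50).astype(np.uint8))
for i in range(1,n):
    if st[i,4]>150: print(st[i],ce[i],ray(f,ce[i],0.012))
E
```

```text
[ 0.5450993  -0.00139203  0.19064568] [1.79978975e+02 2.85718072e-02 1.28725892e+01]
[ 246  143  101   69 1115] [263.61076233 183.7793722 ] [ 0.53849011 -0.01444343  0.012     ]
[    0   225   512   159 42140] [255.71210252 329.66414333] [ 0.33938854 -0.0511601   0.012     ]
```

View pics/w1.png

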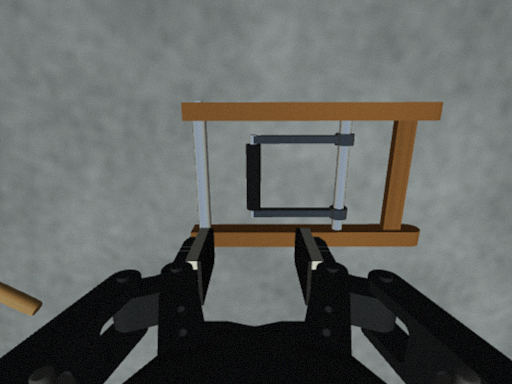

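The wrist view shows the stand square to the tool. The prop sleeve centre is at (253,177), the top bar runs from (200,121) to (204,224), and the axle is at u≈343.

```bash
python3 - <<'E'
from h import *
f=np.load("w1.npz")
p=np.array([0.5451,-0.0014]);y=np.radians(12.87);X=np.array([np.cos(y),np.sin(y)]);Y=np.array([np.sin(y),-np.cos(y)])
c=f["color"].max(2)
for r in (155,165,175,185,195): print(r,[u for u in range(235,275) if c[r,u]<50][::100] , np.mean([u for u in range(235,275) if c[r,u]<50]))
for n,uv,z in [("prop",(253.3,177),.012),("propA",(252.5,147),.012),("propB",(254,207),.012),("topA",(200,121),.012),("topB",(204,224),.012),("axA",(346,121),.012),("axB",(337,229),.012),("s1L",(183,111),.024),("s1R",(441,111),.024),("s2L",(192,240),.024),("s2R",(418,240),.024)]:
    w=ray(f,uv,z);print(n,w.round(4),"tool",((w[:2]-p)@X).round(4),((w[:2]-p)@Y).round(4))
E
```

```text
155 [247] 253.0
165 [247] 253.0
175 [247] 253.0
185 [247] 253.0
195 [247] 253.0
prop [ 0.5436 -0.0013  0.012 ] tool -0.0015 -0.0004
propA [0.5761 0.007  0.012 ] tool 0.0321 -0.0012
propB [ 0.5089 -0.0101  0.012 ] tool -0.0372 0.0004
topA [0.5905 0.0672 0.012 ] tool 0.0595 -0.0568
topB [0.475  0.0427 0.012 ] tool -0.0585 -0.0586
axA [ 0.6249 -0.0835  0.012 ] tool 0.0595 0.0978
axB [ 0.5038 -0.1123  0.012 ] tool -0.065 0.0989
s1L [0.5974 0.0834 0.024 ] tool 0.0699 -0.071
s1R [ 0.6553 -0.1697  0.024 ] tool 0.0699 0.1886
s2L [0.4578 0.0516 0.024 ] tool -0.0733 -0.0711
s2R [ 0.5158 -0.2026  0.024 ] tool -0.0733 0.1897
```

Emit:
{"op": "step_arm", "data": {"deltas": [[[-0.001, 0, 0.04], 0, 0.045], [[0, 0, 0.04], 0, 0.045], [[0, 0, 0.04], 0, 0.045], [[0, 0, 0.03], 0, 0.045], [[0, 0, 0.01], 0, 0.045]]}}

```text
t: 3.0
tcp_pos: [0.5429, -0.0018, 0.0281]
eef_rot: [-180.0, 0.2, 12.9]
contact_force: [-0.6, -0.2, -0.0]
gripper_width: 0.045
grip_force: 0.0
```

Emit:
{"op": "step_arm", "data": {"deltas": [[[0, 0, 0.008], 0, 0.045], [[0, 0, 0], 0, 0.02], [[0, 0, 0], 0, 0.0], [[0, 0, 0], 0, 0.0], [[0, 0, 0], 0, 0.0]], "newtons": 30}}

```text
t: 3.5
tcp_pos: [0.5454, -0.0007, 0.0235]
eef_rot: [179.9, -0.1, 12.9]
contact_force: [-0.8, -0.4, 6.3]
gripper_width: 0.0146
grip_force: 30.7
```

Emit:
{"op": "step_arm", "data": {"deltas": [[[0, 0, 0], 0, 0.0], [[0, 0, 0], 0, 0.0], [[0, 0, 0], 0, 0.0]]}}

```text
t: 3.8
tcp_pos: [0.5454, -0.0008, 0.0234]
eef_rot: [179.9, -0.1, 12.9]
contact_force: [-0.8, 0.1, 7.4]
gripper_width: 0.0144
grip_force: 30.7
```

Emit:
{"op": "step_arm", "data": {"deltas": [[[0, 0.002, -0.0195], 0, 0.0], [[0, 0.0058, -0.0187], 0, 0.0], [[0, 0, 0], 0, 0.0]]}}

```text
t: 4.1
tcp_pos: [0.5472, -0.0088, 0.0625]
eef_rot: [179.9, -0.2, 12.9]
contact_force: [-0.8, 2.1, 0.3]
gripper_width: 0.0146
grip_force: 30.2
```

```bash
python3 - <<'E'
from h import *
from station import *
s,f=wrist();g=grab_frame("scene")
a=f["color"][80:300,120:470];b=cv2.resize(g["color"][180:250,180:285],(420,280),interpolation=cv2.INTER_CUBIC)
o=np.zeros((500,420,3),np.uint8);o[:220,:350]=a;o[220:]=b
cv2.imwrite("pics/lift1.png",o[:,:,::-1])
E
```

```text
(no output)
```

View pics/lift1.png

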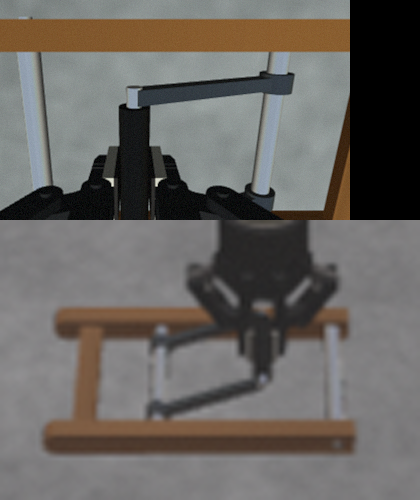

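The sleeve is held between the pads, at (132,150) in the wrist crop, and the prop is raised about 0.4 rad while the frame stays flat. I'll continue the arc.

Emit:
{"op": "step_arm", "data": {"deltas": [[[0, 0.0094, -0.0172], 0, 0.0], [[0, 0.0126, -0.015], 0, 0.0], [[0, 0.0153, -0.0122], 0, 0.0], [[0, 0.0174, -0.0089], 0, 0.0], [[0, 0, 0], 0, 0.0]]}}

```text
t: 4.7
tcp_pos: [0.5585, -0.0628, 0.1149]
eef_rot: [180.0, 0.0, 12.8]
contact_force: [-9.6, 4.5, 16.4]
gripper_width: 0.0149
grip_force: 31.8
```

Emit:
{"op": "step_arm", "data": {"deltas": [[[0, 0.0189, -0.0052], 0, 0.0], [[0, 0.0195, -0.0014], 0, 0.0], [[0, 0.0194, 0.0025], 0, 0.0], [[0, 0, 0], 0, 0.0]]}}

```text
t: 5.1
tcp_pos: [0.572, -0.1222, 0.118]
eef_rot: [179.8, -0.1, 12.7]
contact_force: [-4.2, -6.1, 14.4]
gripper_width: 0.0148
grip_force: 31.7
```

Emit:
{"op": "step_arm", "data": {"deltas": [[[0, 0.0185, 0.0063], 0, 0.0], [[0, 0.0169, 0.0099], 0, 0.0], [[0, 0, 0], 0, 0.0]]}}

```text
t: 5.4
tcp_pos: [0.5791, -0.1565, 0.1001]
eef_rot: [179.9, 0.0, 12.7]
contact_force: [-2.9, -7.4, 8.7]
gripper_width: 0.0146
grip_force: 31.0
```

Emit:
{"op": "step_arm", "data": {"deltas": [[[0, 0.006, 0.006], 0, 0.0], [[0, 0, 0], 0, 0.05], [[0, 0, 0], 0, 0.05], [[0, 0, 0], 0, 0.05], [[0, 0, -0.03], 0, 0.05]]}}

```text
t: 5.9
tcp_pos: [0.5781, -0.1571, 0.1219]
eef_rot: [-179.8, 0.3, 13.0]
contact_force: [-0.6, 0.5, 0.1]
gripper_width: 0.0498
grip_force: 0.0
```

Emit:
{"op": "step_arm", "data": {"deltas": [[[0, 0, -0.04], 0, 0.045], [[0, -0.04, -0.03], 0, 0.045], [[0, -0.05, 0], 0, 0.045], [[0, -0.05, 0], 0, 0.045], [[0, -0.045, 0], 0, 0.045]]}}

```text
t: 6.4
tcp_pos: [0.5381, 0.025, 0.1957]
eef_rot: [180.0, -0.0, 13.0]
contact_force: [0.3, 0.5, 0.0]
gripper_width: 0.0447
grip_force: 0.0
```

Emit:
{"op": "step_arm", "data": {"deltas": [[[0, -0.03, 0], 0, 0.045], [[0, 0, 0], 0, 0.045], [[0, 0, 0], 0, 0.045]]}}

```text
t: 6.7
tcp_pos: [0.5321, 0.052, 0.1954]
eef_rot: [180.0, -0.0, 13.1]
contact_force: [-0.5, -1.0, 0.6]
gripper_width: 0.0452
grip_force: 0.0
```

```bash
python3 - <<'E'
from h import *
from station import *
s,f=wrist();np.savez("w2.npz",**f);g=grab_frame("scene");print(s["tcp_pos"],s["eef_rot"])
b=cv2.resize(g["color"][170:260,170:290],(480,360),interpolation=cv2.INTER_CUBIC)
o=np.zeros((600,512,3),np.uint8);o[:240]=f["color"][60:300];o[240:,:480]=b
cv2.imwrite("pics/open1.png",o[:,:,::-1])
E
```

```text
[0.53213571 0.0519609  0.19544466] [ 1.79975642e+02 -6.17879187e-03  1.30560461e+01]
```

View pics/open1.png

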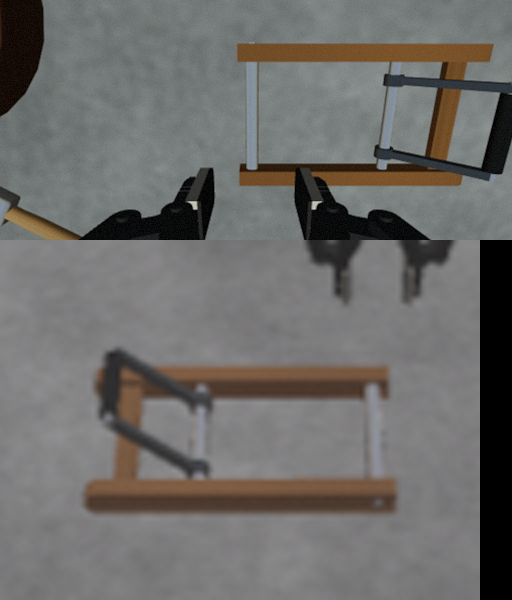

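The prop is fully open and points over the feet, with its bar in front of the rail in the scene crop at (110,385). The stand lies flat. In wrist pixels the top bar runs from (252,122) to (252,228).

```bash
python3 - <<'E'
from h import *
f=np.load("w2.npz");c=f["color"].astype(int)
p=np.array([0.5321,0.0520]);y=np.radians(13.06);X=np.array([np.cos(y),np.sin(y)]);Y=np.array([np.sin(y),-np.cos(y)])
for r in (125,145,165,185,205,222):
    u=[u for u in range(232,275) if c[r,u,2]>c[r,u,1]+8 and c[r,u,2]>c[r,u,0]+8]
    if u:
        w=ray(f,(np.mean(u),r),.012);print(r,min(u),max(u),((w[:2]-p)@X).round(4),((w[:2]-p)@Y).round(4))
for uv,z in [((238,112),.024),((492,112),.024),((240,238),.024),((462,238),.024)]:
    w=ray(f,uv,z);print(w.round(4),((w[:2]-p)@X).round(4),((w[:2]-p)@Y).round(4))
E
```

```text
125 248 253 0.0552 -0.0033
145 248 254 0.0338 -0.0028
165 248 253 0.0114 -0.0035
185 249 253 -0.012 -0.003
205 248 254 -0.0363 -0.0031
222 248 253 -0.0579 -0.0037
[0.5957 0.0831 0.024 ] 0.069 -0.0159
[ 0.6545 -0.1704  0.024 ] 0.0689 0.2443
[0.4574 0.051  0.024 ] -0.073 -0.0159
[ 0.516  -0.2021  0.024 ] -0.0731 0.2439
```

Emit:
{"op": "step_arm", "data": {"deltas": [[[-0.002, -0.003, 0.04], 0, 0.045], [[0, 0, 0.04], 0, 0.045], [[0, 0, 0.04], 0, 0.045], [[0, 0, 0.035], 0, 0.045], [[0, 0, 0.01], 0, 0.045]]}}

```text
t: 7.3
tcp_pos: [0.5276, 0.052, 0.0268]
eef_rot: [-180.0, 0.3, 12.8]
contact_force: [0.4, -0.3, 0.6]
gripper_width: 0.045
grip_force: 0.0
```

Emit:
{"op": "step_arm", "data": {"deltas": [[[0, 0, 0.009], 0, 0.045], [[0, 0, 0], 0, 0.02], [[0, 0, 0], 0, 0.0], [[0, 0, 0], 0, 0.0], [[0, 0, 0], 0, 0.0]], "newtons": 35}}

```text
t: 7.8
tcp_pos: [0.5309, 0.0538, 0.023]
eef_rot: [180.0, -0.2, 12.9]
contact_force: [-1.3, -1.2, 7.8]
gripper_width: 0.0125
grip_force: 34.7
```

Emit:
{"op": "step_arm", "data": {"deltas": [[[0, 0, 0], 0, 0.0], [[0, 0, 0], 0, 0.0]]}}

```text
t: 8.0
tcp_pos: [0.5309, 0.0538, 0.023]
eef_rot: [180.0, -0.1, 12.9]
contact_force: [-0.7, -0.8, 8.4]
gripper_width: 0.0126
grip_force: 34.8
```

Emit:
{"op": "step_arm", "data": {"deltas": [[[0, 0.0024, -0.024], 0, 0.0], [[0, 0.0048, -0.0237], 0, 0.0], [[0, 0.0071, -0.0232], 0, 0.0], [[0, 0.0094, -0.0225], 0, 0.0], [[0, 0, 0], 0, 0.0]]}}

```text
t: 8.5
tcp_pos: [0.5367, 0.0299, 0.1176]
eef_rot: [179.9, -0.3, 12.8]
contact_force: [0.1, 1.2, -3.0]
gripper_width: 0.0122
grip_force: 34.3
```

Emit:
{"op": "step_arm", "data": {"deltas": [[[0, 0.0116, -0.0216], 0, 0.0], [[0, 0.0137, -0.0205], 0, 0.0], [[0, 0.0157, -0.0191], 0, 0.0], [[0, 0.0176, -0.0176], 0, 0.0], [[0, 0, 0], 0, 0.0]]}}

```text
t: 9.0
tcp_pos: [0.5493, -0.0278, 0.1947]
eef_rot: [179.9, -0.2, 12.8]
contact_force: [1.1, 2.2, -2.1]
gripper_width: 0.0123
grip_force: 34.3
```

```bash
python3 - <<'E'
from h import *
from station import *
s,f=wrist();g=grab_frame("scene");print(s["tcp_pos"],s["eef_rot"],s["contact_force"],s["grip_force"],s["gripper_width"])
np.savez("w3.npz",**f);np.savez("s3.npz",**g)
b=cv2.resize(g["color"][130:260,150:310],(480,390),interpolation=cv2.INTER_CUBIC)
o=np.zeros((590,512,3),np.uint8);o[:200]=f["color"][80:280];o[200:,:480]=b
cv2.imwrite("pics/up1.png",o[:,:,::-1])
E
```

```text
[ 0.54926625 -0.02784056  0.19469343] [ 1.79935239e+02 -1.51999174e-01  1.27831585e+01] [ 1.11918095  2.2175338  -2.10947488] 34.2871356010437 0.012253776734077942
```

View pics/up1.png

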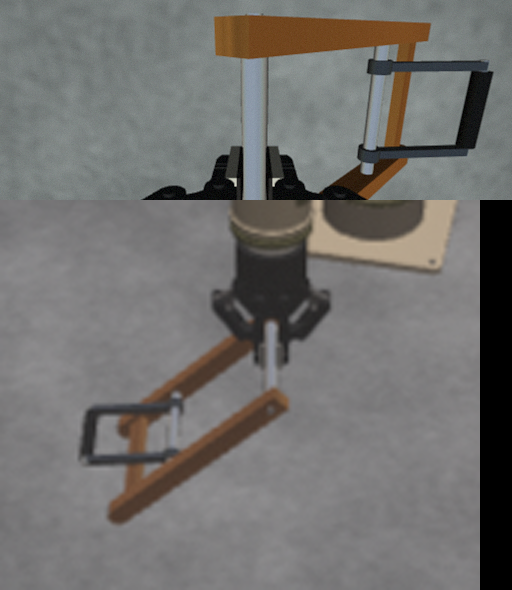

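The stand is up about 0.8 rad, gripped at the bar, with its feet on the table and the prop still open. I'll continue.

Emit:
{"op": "step_arm", "data": {"deltas": [[[0, 0.0192, -0.0158], 0, 0.0], [[0, 0.0207, -0.014], 0, 0.0], [[0, 0.022, -0.0119], 0, 0.0], [[0, 0.0231, -0.0098], 0, 0.0], [[0, 0, 0], 0, 0.0]]}}

```text
t: 9.6
tcp_pos: [0.5679, -0.109, 0.2476]
eef_rot: [-180.0, -0.1, 12.9]
contact_force: [-9.1, 8.3, 21.0]
gripper_width: 0.0121
grip_force: 37.7
```

Emit:
{"op": "step_arm", "data": {"deltas": [[[0, 0.012, -0.0038], 0, 0.0], [[0, 0.012, -0.0038], 0, 0.0], [[0, 0, 0], 0, 0.0], [[0, 0, 0], 0, 0.0]]}}

```text
t: 10.0
tcp_pos: [0.5728, -0.1298, 0.2549]
eef_rot: [-180.0, -0.1, 13.1]
contact_force: [-10.6, 6.7, 26.4]
gripper_width: 0.0121
grip_force: 39.2
```

```bash
python3 - <<'E'
from h import *
from station import *
s,f=wrist();g=grab_frame("scene");t=grab_frame("top");print(s["tcp_pos"],s["eef_rot"],s["contact_force"],s["grip_force"],s["gripper_width"])
np.savez("w4.npz",**f);np.savez("s4.npz",**g);np.savez("t4.npz",**t)
b=cv2.resize(g["color"][130:250,150:270],(480,480),interpolation=cv2.INTER_CUBIC)
a=cv2.resize(f["color"][60:300,130:512],(318,200))
o=np.zeros((480,800,3),np.uint8);o[:200,482:]=a;o[:,:480]=b
c=cv2.resize(t["color"][110:200,220:320],(300,270),interpolation=cv2.INTER_CUBIC);o[205:475,485:785]=c
cv2.imwrite("pics/up2.png",o[:,:,::-1])
E
```

```text
[ 0.57284886 -0.12976016  0.25490567] [-1.79969144e+02 -8.22631577e-02  1.30748684e+01] [-10.59772015   6.67944129  26.3898384 ] 39.18569326400757 0.012090353008423935
```

View pics/up2.png

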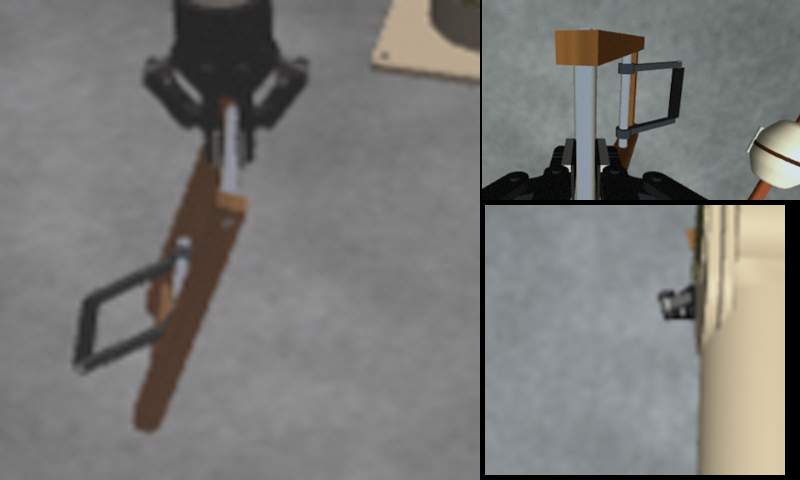

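The stand is at about 1.3 rad with the prop open, and the tool is pressing down 26 N. The outer near stile face runs from (208,181) to (187,234) in the scene. I'll measure the lean from that face on its known vertical plane.

```bash
cat >> h.py <<'E'
def lean(g,s,off=0.080):
    yw=np.radians(12.95);X=np.array([np.cos(yw),np.sin(yw),0]);Y=np.array([-np.sin(yw),np.cos(yw),0])
    c=g["color"];hsv=cv2.cvtColor(c,cv2.COLOR_RGB2HSV)
    T=g["world_from_camera"];K=g["K"];p=np.array(s["tcp_pos"])
    m=((hsv[...,1]>90)&(hsv[...,0]<20)&(hsv[...,2]<125)).astype(np.uint8)
    r=np.zeros_like(m);r[150:250,165:260]=1;m*=r
    n,l,st,ce=cv2.connectedComponentsWithStats(m);i=1+np.argmax(st[1:,4])
    uv=np.argwhere(l==i)[:,::-1]
    d=np.c_[uv,np.ones(len(uv))]@np.linalg.inv(K).T@T[:3,:3].T;o=T[:3,3]
    P=o+d*((((p-o)@X+off)/(d@X))[:,None])
    q=np.c_[(P-p)@Y,P[:,2]]
    rect=cv2.minAreaRect(q.astype(np.float32));print("n",len(q),"rect",rect,"z",q[:,1].min(),q[:,1].max())
    # edges: per-height min/max/centre of the band
    zs=np.arange(.03,.24,.02);mid=[]
    for z in zs:
        k=abs(q[:,1]-z)<.006
        if k.sum()>2: mid.append((z,q[k,0].min(),q[k,0].max(),q[k,0].mean()))
    mid=np.array(mid);print(mid.round(4))
    a=np.polyfit(mid[:,0],mid[:,3],1);print("lean slope (dy/dz, + = top toward +y)",a,"at z .012:",np.polyval(a,.012),"angle",np.arctan(a[0]))
    return l==i
E
python3 - <<'E'
from h import *
g=np.load("s4.npz");g={k:g[k] for k in g}
s={"tcp_pos":[.57285,-.12976,.25491]}
lean(g,s)
E
```

```text
n 590 rect ((-0.03943479806184769, 0.15670248866081238), (0.3006075620651245, 0.04666712507605553), 71.88258361816406) z 0.011599600792104203 0.30636468137207395
[[ 0.03   -0.0817 -0.0611 -0.0714]
 [ 0.05   -0.0769 -0.0528 -0.0643]
 [ 0.07   -0.0689 -0.045  -0.0575]
 [ 0.09   -0.0643 -0.0406 -0.0514]
 [ 0.11   -0.0595 -0.033  -0.0455]
 [ 0.13   -0.0578 -0.0253 -0.0378]
 [ 0.15   -0.0631 -0.018  -0.0393]
 [ 0.17   -0.059  -0.0105 -0.0333]
 [ 0.19   -0.0448 -0.0065 -0.0181]
 [ 0.21   -0.0217  0.0007 -0.0105]
 [ 0.23   -0.0394  0.0078 -0.0133]]
lean slope (dy/dz, + = top toward +y) [ 0.30300184 -0.07960746] at z .012: -0.07597143566804694 angle 0.29420849824692946
```

Emit:
{"op": "step_arm", "data": {"deltas": [[[0, 0, -0.0015], 0, 0.0], [[0, 0.016, -0.0045], 0, 0.0], [[0, 0.016, -0.0035], 0, 0.0], [[0, 0, 0], 0, 0.0]], "newtons": 45}}

```text
t: 10.55
tcp_pos: [0.5804, -0.1642, 0.2631]
eef_rot: [179.9, -0.1, 12.9]
contact_force: [-5.0, 3.0, 14.7]
gripper_width: 0.0117
grip_force: 47.2
```

```bash
python3 - <<'E'
from h import *
from station import *
s=get_obs();g=grab_frame("scene");print(s["tcp_pos"],s["contact_force"])
lean(g,s)
E
```

```text
[ 0.58039122 -0.16417841  0.26310264] [-4.95457667  3.03427885 14.65476387]
n 401 rect ((-0.018397515639662743, 0.15345077216625214), (0.2903047800064087, 0.025264926254749298), 79.53250885009766) z 0.011216727279415029 0.2982014611170223
[[ 0.03   -0.0465 -0.0289 -0.0382]
 [ 0.05   -0.0451 -0.0243 -0.0347]
 [ 0.07   -0.0404 -0.0231 -0.0318]
 [ 0.09   -0.0355 -0.0186 -0.0271]
 [ 0.11   -0.0309 -0.0142 -0.0226]
 [ 0.13   -0.0297 -0.0096 -0.0206]
 [ 0.15   -0.0282 -0.0085 -0.0184]
 [ 0.17   -0.027  -0.0041 -0.0155]
 [ 0.19   -0.0223  0.0004 -0.0096]
 [ 0.21   -0.0149  0.0045 -0.0057]
 [ 0.23   -0.0167  0.0087 -0.0044]]
lean slope (dy/dz, + = top toward +y) [ 0.17221632 -0.04315566] at z .012: -0.041089065857656766 angle 0.1705434316534137
```

Emit:
{"op": "step_arm", "data": {"deltas": [[[0, 0.0125, -0.002], 0, 0.0], [[0, 0.0125, -0.0013], 0, 0.0], [[0, 0.009, -0.0005], 0, 0.0], [[0, 0, 0], 0, 0.0], [[0, 0, 0], 0, 0.0]]}}

```text
t: 11.1
tcp_pos: [0.5879, -0.1959, 0.2659]
eef_rot: [180.0, -0.0, 13.0]
contact_force: [-1.5, 1.1, 8.9]
gripper_width: 0.0117
grip_force: 47.9
```

```bash
python3 - <<'E'
from h import *
from station import *
s=get_obs();g=grab_frame("scene");print(s["tcp_pos"],s["contact_force"])
lean(g,s)
E
```

```text
[ 0.58787776 -0.19591456  0.26585771] [-1.46770958  1.1354222   8.94870974]
n 446 rect ((0.0009157471358776093, 0.15706495940685272), (0.2926941514015198, 0.027549084275960922), 86.38285827636719) z 0.011412920579181973 0.30225148718644834
[[ 0.03   -0.0173 -0.     -0.0086]
 [ 0.05   -0.0158  0.0016 -0.0071]
 [ 0.07   -0.0145  0.0028 -0.0058]
 [ 0.09   -0.016   0.0041 -0.0052]
 [ 0.11   -0.0147  0.0053 -0.0047]
 [ 0.13   -0.0133  0.0068 -0.0037]
 [ 0.15   -0.0117  0.0144  0.0014]
 [ 0.17   -0.0104  0.0158  0.0027]
 [ 0.19   -0.0088  0.0172  0.0036]
 [ 0.21   -0.0075  0.012   0.0018]
 [ 0.23   -0.0059  0.0196  0.0049]]
lean slope (dy/dz, + = top toward +y) [ 0.0697201  -0.01095025] at z .012: -0.010113607697774677 angle 0.06960746367890924
```

Emit:
{"op": "step_arm", "data": {"deltas": [[[0, 0.007, -0.0002], 0, 0.0], [[0, 0.006, 0], 0, 0.0], [[0, 0, 0], 0, 0.0], [[0, 0, 0], 0, 0.0], [[0, 0, 0], 0, 0.0]]}}

```text
t: 11.65
tcp_pos: [0.5908, -0.2084, 0.2659]
eef_rot: [180.0, -0.0, 13.0]
contact_force: [-0.6, 0.5, 8.2]
gripper_width: 0.0117
grip_force: 48.2
```

```bash
python3 - <<'E'
from h import *
from station import *
s,f=wrist();g=grab_frame("scene");print(s["tcp_pos"],s["contact_force"],s["grip_force"])
m=lean(g,s)
a=cv2.resize(g["color"][130:250,160:280],(480,480),interpolation=cv2.INTER_CUBIC)
o=np.zeros((480,800,3),np.uint8);o[:,:480]=a;o[:240,480:]=cv2.resize(f["color"],(320,240))
cv2.imwrite("pics/up3.png",o[:,:,::-1])
# wrist check: outer/top ends vs foot would be hidden; project vertical through near stile for reference
T=np.linalg.inv(g["world_from_camera"]);yw=np.radians(12.95);X=np.array([np.cos(yw),np.sin(yw),0])
for z in (0.012,.252):
    p=np.array(s["tcp_pos"])+.08*X;p[2]=z;q=g["K"]@(T[:3,:3]@p+T[:3,3]);uv=q[:2]/q[2];print("vertical ref",uv,(uv-[160,130])*4)
E
```

```text
[ 0.59077186 -0.20841011  0.26594207] [-0.62722718  0.51113062  8.20054336] 48.178505301475525
n 530 rect ((0.01119602844119072, 0.16075775027275085), (0.2988576889038086, 0.036941975355148315), 89.45207977294922) z 0.011434482329651718 0.3100309889045466
[[ 0.03   -0.0044  0.0128  0.0034]
 [ 0.05   -0.0064  0.0111  0.0024]
 [ 0.07   -0.0076  0.0124  0.0031]
 [ 0.09   -0.0065  0.0133  0.0028]
 [ 0.11   -0.0051  0.0149  0.0049]
 [ 0.13   -0.007   0.0164  0.0047]
 [ 0.15   -0.0053  0.0272  0.011 ]
 [ 0.17   -0.0068  0.0286  0.0108]
 [ 0.19   -0.0054  0.03    0.0105]
 [ 0.21   -0.0066  0.0122  0.0035]
 [ 0.23   -0.0056  0.0293  0.0093]]
lean slope (dy/dz, + = top toward +y) [0.03539617 0.00142798] at z .012: 0.0018527369238634658 angle 0.035381395108822475
vertical ref [184.60635039 235.8885951 ] [ 98.42540155 423.55438038]
vertical ref [179.12997131 182.57913752] [ 76.51988526 210.31655007]
```

View pics/up3.png

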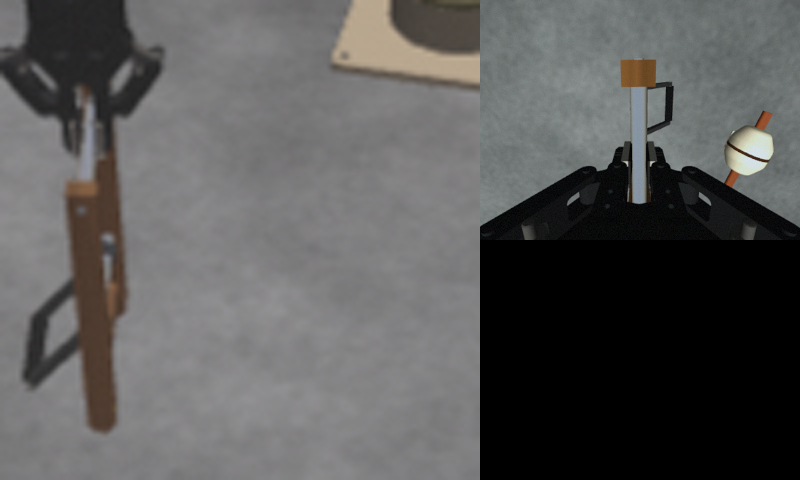

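The stand is upright: the near stile runs from (101,425) to (82,190) in the crop, against a vertical reference of (98,423)–(77,210), so the lean is about 0.02 rad. The feet are down with 8 N of press, the prop is open and clear of the table, and the bar is gripped. I'll let it settle, then hand in.

Emit:
{"op": "step_arm", "data": {"deltas": [[[0, 0, 0], 0, 0.0], [[0, 0, 0], 0, 0.0], [[0, 0, 0], 0, 0.0], [[0, 0, 0], 0, 0.0], [[0, 0, 0], 0, 0.0]]}}

```text
t: 12.25
tcp_pos: [0.5908, -0.2084, 0.2659]
eef_rot: [180.0, -0.0, 13.0]
contact_force: [-1.3, 0.4, 8.1]
gripper_width: 0.0116
grip_force: 48.2
```

```bash
python3 - <<'E'
from h import *
from station import *
s=get_obs();g=grab_frame("scene");print(s["tcp_pos"],s["contact_force"],s["grip_force"])
lean(g,s)
print(finish_job())
E
```

```text
[ 0.59076385 -0.20842098  0.26594556] [-1.25041366  0.35691497  8.10686891] 48.17254185676575
n 530 rect ((0.011317936703562737, 0.16074706614017487), (0.2988603711128235, 0.03717154264450073), 89.45207977294922) z 0.011428494570357328 0.310022691044208
[[ 0.03   -0.0044  0.0128  0.0035]
 [ 0.05   -0.0064  0.0111  0.0024]
 [ 0.07   -0.005   0.0124  0.0037]
 [ 0.09   -0.0065  0.0133  0.0028]
 [ 0.11   -0.0051  0.0149  0.0049]
 [ 0.13   -0.007   0.0164  0.0047]
 [ 0.15   -0.0053  0.0273  0.011 ]
 [ 0.17   -0.0068  0.0286  0.0106]
 [ 0.19   -0.0054  0.03    0.0105]
 [ 0.21   -0.0066  0.0123  0.0035]
 [ 0.23   -0.0056  0.0293  0.0093]]
lean slope (dy/dz, + = top toward +y) [0.03445399 0.00159856] at z .012: 0.002012004979692956 angle 0.03444036431452364
the job is handed in; nothing more can be done
None
```

I handed the job in at about 12 s with the prop fully open and the stand held upright by its top bar (about 0.03 rad lean or less by camera, 48 N grip, feet pressed down with 8 N); the hand-in returned no verdict, and I kept clear of the drum, rattle and brush but did not re-measure them.

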